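# Start the wing nut of a blender cup with the slotted key

### The job

Start the yellow wing nut on the upturned blender cup with the green collar: lower the red-handled slotted key upright over the nut, slot along the wings and centred on the nut, before turning anything, and then turn the nut clockwise (seen from above) until its wings point at the two black marks on the disc. Leave the key standing upright on the disc over the nut, let go, and do not disturb the blue-handled key.

Things in the scene. Friction and masses are not known exactly. Their poses are not given: they have to be found in the camera images.
- key_grip (a point): Red-handled slotted key, 220 g, 120 mm tall, loose, upright on two steel jaws (each 44 mm along the slot, 14 thick). Slot between them: 26 mm wide, 24 deep, open below and at both ends, along the x axis (either way round). Collar 56 mm wide up to z 36, 20 mm shaft, square handle 30 x 30 mm from z 70 to 120, faces square to x and y. Point: handle centre, 95 mm above the jaws' underside; z up.
- nut_seat (a point): Yellow wing nut: a bar 52 mm long, 10 thick, 18 high, on a fixed disc 90 mm wide, 100 mm above the counter, atop the fixed upturned green-collared cup. The key stands on the disc, its slot clearing the wings by 8 mm a side: it turns some 20 deg before they move. Point: on the nut's axis at the disc's top face; z up, x along the wings. A like cup with grey collar and black nut is a bystander.
- nut (a joint): Turn of the yellow nut in rad, growing clockwise seen from above. It starts between 0 and 0.2; at 0.9 the wings point at the two black marks, opposite one another on the disc's rim. Light friction (0.07 N m); it stays where it is left.
- hexkey_grip (a point): Blue-handled key with a round 44 mm socket that does not fit, 120 mm tall, the handle as on the red one, standing upright and loose on the counter; leave it alone. Point: centre of its handle, 95 mm above its underside.

How it is judged:
By the outcome, as a careful person would: the job done as asked, in the order asked, and still so for the second after the job is handed in, with the robot touching nothing.
It also fails if it takes over 48 s, if anything falls off the work surface, if the arm or the gripper's body presses on something with over 40 N, if the wrist force passes 120 N, or if a joint passes its speed limit or range.

### The arm

A 7-joint arm with a two-finger parallel gripper is mounted at the origin on the work surface. World frame = base frame: x ahead of the robot, y to its left, z up, the work surface at z = 0. Lengths are in m, angles in rad, forces in N, time in s.
With the tool pointing down it reaches from about 0.4 to 0.9 m from the base axis. Payload 5.6 kg.
Tool frame: the origin (TCP) lies at the very end of the fingers, on their centre line; the grasp point (between the pads) lies 19 mm behind it; z points along the fingers, x is the direction in which the jaws open and shut, and the axes are right-handed (so a half turn about z gives the same grasp; the last joint's range is limited). The gripper opens to 92 mm and grips with 3 to 60 N. Pads are 20 mm wide; open, the fingers measure 128 mm over their backs; the gripper's body (75 mm by 189 mm) begins 69 mm behind the grasp point.
Start: joints at [-0.043, 0.468, -0.012, 1.603, 0.006, 1.071, -0.056], TCP at [0.65, -0, 0.18] pointing down, gripper open.
Joint ranges: [-2.53, 2.53], [-0.31, 2.02], [-1.57, 1.55], [0.28, 2.44], [-1.29, 4.43], [0.15, 1.84], [-2.92, 2.92]. Speed limits (rad/s): [2.57, 2.57, 3.14, 3.14, 3.14, 3.14, 3.14].

### API

Orientations are given as a unit quaternion [w, x, y, z].
In Python, from plant import r gives the robot as it stands.
- The arm moves only by the shell command python3 -m crank 'ROWS' [FORCE]. ROWS is JSON, a list of rows, each a list of 3 entries, a list of its own where there are three numbers: the turn, a rotation vector about the tool's x, y, z in degrees, then the shift along the tool's x, y, z in cm, then the closure, from -1 (fully open) to 1 (shut). A call has 1 to 8 rows; each row shifts and turns the commanded pose from where the row before left it, along the tool's axes as they then stand; what a row does not reach is not made up. A row lasts 1/8 s, in which the tool goes at most 62.5 mm and 10.7 degrees, less where a joint would pass 70% of its speed; a pose out of reach is approached as far as the arm can. A call is refused whole if a number of a shift passes 6.25 or a number of a turn 10.7, either way. A call with a gripper value outside its range is refused whole. The fingers move at their own pace and stop on an object; FORCE is the grip in N (left out, the last holds). Time passes only in rows, so rows that do not move let the fingers close. It gives the time, the measured TCP pose, the force and the opening at its end, in the units of the state.
- r.get_state(): the state, without advancing time (a new reading comes with each control period).
- r.get_image(name): name is "scene" or "side" or "wrist"; returns a dict with "frame" (480x640x3 uint8, red, green, blue), "z_map" (480x640 float32, m along the optical axis (not along the pixel's ray), 0 where there is no reading), "mtx" (3x3 intrinsics, pixels), "extrinsics" (4x4, takes a point from camera to world coordinates). Camera axes: x right, y down, z forward; pixel columns grow to the right and rows downward; lengths in m; the calibration is good to about 2 mm. The wrist camera is an equidistant fisheye: a pixel r from the principal point sees the ray r / f radians off the axis. A picture is of the moment at which its call begins.
- r.finish_job(): hands the job in, once; it reports no verdict.
The state is a dict: "t": time; "joint_pos": joint angles; "joint_vel": joint speeds; "joint_efforts": joint torques, N m; "eef_pos": TCP position; "eef_rot": TCP orientation; "contact_force": force on the tool from outside, world axes, zero at the start; "torque": the same for the moment, N m; "grip_width": finger opening in m.
Only numpy, scipy, OpenCV 4.12 (cv2) and the standard library are available. Lean on these libraries where they do the work, as an engineer would, in place of code of your own. Each camera call takes 0.05 s, during which the arm holds its last target. There are 200 camera calls.

## Working session

There is one attempt and no reset: what is moved stays moved. The work goes in short steps, Python scripts to look and compute and a shell command to move; the robot and the scene stay as the last step left them, time stands still between calls to the robot, and variables do not carry over. Pictures are saved under pics/ and viewed, about 8 in all and at most 12, crops included, and the job is handed in when it is done.

```bash
mkdir -p pics; ls
cat > h.py <<'E'
import numpy as np,cv2
from plant import r
def grab(n):
    d=r.get_image(n); np.savez('/tmp/%s.npz'%n,**d); return d
def save(d,name,crop=None,s=1):
    f=d["frame"][:,:,::-1]
    if crop: f=f[crop[2]:crop[3],crop[0]:crop[1]]
    cv2.imwrite('pics/'+name,cv2.resize(f,None,fx=s,fy=s,interpolation=cv2.INTER_CUBIC))
def cloud(d):
    z=d["z_map"];K=d["mtx"];v,u=np.mgrid[:480,:640]
    P=np.stack([(u-K[0,2])/K[0,0]*z,(v-K[1,2])/K[1,1]*z,z],-1)
    T=d["extrinsics"];W=P@T[:3,:3].T+T[:3,3];W[z<=0]=np.nan;return W
E
python3 - <<'E'
from h import *
a=grab("scene");b=grab("side")
save(a,"scene.png");save(b,"side.png")
for d in(a,b):print(d["mtx"],d["extrinsics"])
print(r.get_state())
E
```

```text
pics
[[591.13459756   0.         318.57929754]
 [  0.         591.13459756 231.65407383]
 [  0.           0.           1.        ]] [[-0.00386586  0.59889086 -0.80082133  1.34025721]
 [ 0.99993035 -0.00661506 -0.00977408  0.02743041]
 [-0.01115109 -0.80080334 -0.59882357  0.7439632 ]
 [ 0.          0.          0.          1.        ]]
[[444.0948776    0.         319.47602455]
 [  0.         444.0948776  240.92468908]
 [  0.           0.           1.        ]] [[-0.93236768 -0.25265223  0.25856789  0.35128534]
 [-0.36119507  0.62112542 -0.69551516  0.516927  ]
 [ 0.01512037 -0.7418693  -0.67037401  0.61440887]
 [ 0.          0.          0.          1.        ]]
{'t': 0.1, 'joint_pos': array([-0.04297432,  0.46825986, -0.01159084,  1.60348361,  0.00604702,
        1.07141257, -0.05628709]), 'joint_vel': array([ 1.83413703e-03, -8.14047863e-04,  8.61024122e-04, -1.28926559e-03,
        2.20539892e-03,  6.03081219e-05,  5.22632467e-04]), 'joint_efforts': array([ 1.57556435e-03, -5.21645308e+01, -1.25145918e-02, -2.44365495e+01,
       -5.68165525e-02,  1.40885683e-02,  8.46384978e-05]), 'eef_pos': array([ 6.49445761e-01, -1.09771575e-04,  1.79074476e-01]), 'eef_rot': array([ 7.93510962e-05,  9.99999707e-01, -3.28096786e-05, -7.61163913e-04]), 'contact_force': array([ 0.17594877, -0.26045899, -0.28789273]), 'torque': array([-0.03722951, -0.02770721, -0.01539705]), 'grip_width': 0.09198034070783041}
```

View pics/scene.png

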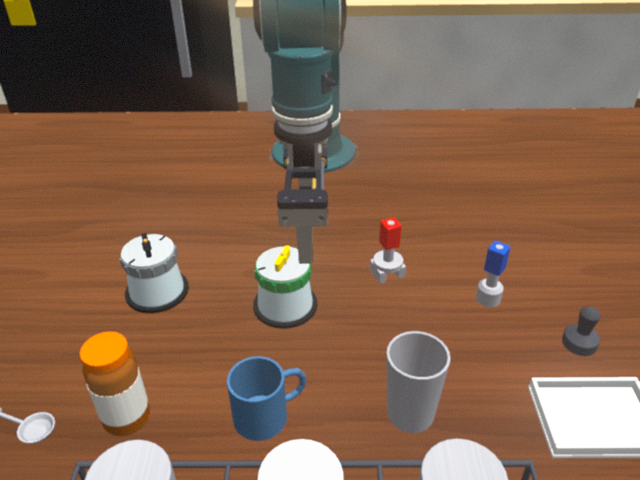

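View pics/side.png

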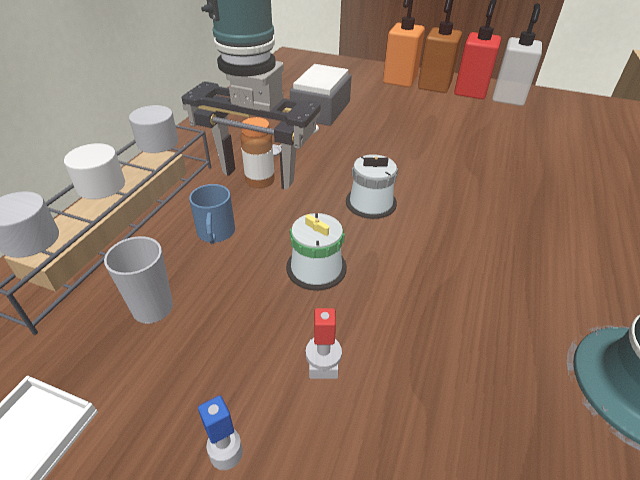

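The scene view shows the yellow nut at about (284,258), the red key handle at (390,235), the blue key at (497,258) and the black nut at (147,245). The side view agrees: nut (317,225), red key (324,330), blue key (218,420).

```bash
cat > m.py <<'E'
from h import *
def rect(p):
    (c,s,a)=cv2.minAreaRect((p[:,:2]*1000).astype(np.float32));return np.round(c,1),np.round(s,1),round(a,1)
for n in("scene","side"):
    d=dict(np.load('/tmp/%s.npz'%n));W=cloud(d);f=d["frame"].astype(int);R,G,B=f[...,0],f[...,1],f[...,2]
    ok=(W[...,0]>.4)&(W[...,0]<.95)&(abs(W[...,1])<.6)
    m=dict(red=ok&(R>120)&(G<60)&(B<60),blue=ok&(B>120)&(R<80)&(G<90),yel=ok&(R>150)&(G>140)&(B<90))
    for k in m:
        p=W[m[k]&(W[...,2]>.06)]
        if len(p)<5:print(n,k,len(p));continue
        zt=np.percentile(p[:,2],95);t=p[p[:,2]>zt-.004];print(n,k,len(p),'ztop',zt.round(4),'top',len(t),rect(t),'mean',t.mean(0).round(4))
        c=t[:,:2].mean(0)
        near=ok&(np.hypot(W[...,0]-c[0],W[...,1]-c[1])<.06)
        if k=='yel':
            q=W[near&(abs(W[...,2]-.1)<.006)&(R>130)&(abs(R-B)<40)];
            if len(q):print('  disc',rect(q),q.mean(0).round(4))
            q=W[near&(abs(W[...,2]-.1)<.006)&(R<60)&(G<60)&(B<60)];print('  marks',(q*1000).round().tolist()[:30])
        else:
            q=W[near&(W[...,2]>.003)&(W[...,2]<.022)&(abs(R-B)<30)];print('  jaws',len(q),rect(q) if len(q) else'')
            q=W[near&(abs(W[...,2]-.036)<.003)&(abs(R-B)<30)];print('  collar',len(q),rect(q) if len(q) else'')
E
python3 m.py
python3 - <<'E'
from h import *
a=cv2.imread('pics/scene.png');b=cv2.imread('pics/side.png')
L=[a[205:295,345:435],a[225:315,240:330],b[295:385,280:370],b[200:290,272:362]]
L=[cv2.resize(x,(390,290),interpolation=cv2.INTER_CUBIC) for x in L]
cv2.imwrite('pics/crops.png',np.vstack([np.hstack(L[:2]),np.hstack(L[2:])]))
E
```

```text
scene red 509 ztop 0.1201 top 111 (array([647.1, -64.9]), array([ 33.1, 571.8]), 37.8) mean [0.4934 0.1344 0.1194]
  jaws 185 (array([495. , 142.5]), array([66.8, 37.1]), 75.6)
  collar 336 (array([481.9, 145.6]), array([54.3, 53.3]), 83.2)
scene blue 107 ztop 0.1178 top 27 (array([562.5, 321.1]), array([33.5, 16.4]), 86.1) mean [0.5626 0.3189 0.1169]
  jaws 197 (array([562.6, 322.3]), array([45.2, 25.8]), 83.4)
  collar 145 (array([555.4, 322.1]), array([36.6, 33.2]), 72.7)
scene yel 1363 ztop 0.1515 top 1158 (array([ 756.6, -136.4]), array([ 60.9, 340.2]), 18.9) mean [ 0.7997 -0.2628  0.1538]
  disc (array([ 826.3, -259.8]), array([21.1, 63.3]), 20.0) [ 0.8282 -0.2688  0.0949]
  marks []
side red 29 ztop 0.1194 top 4 (array([477.9, 153.3]), array([ 7.7, 34.6]), 83.8) mean [0.4771 0.1523 0.1189]
  jaws 194 (array([469.6, 171.3]), array([42.8,  3.5]), 20.9)
  collar 619 (array([478.3, 150. ]), array([55.1, 49.2]), 15.8)
side blue 461 ztop 0.1173 top 67 (array([548.1, 326.2]), array([29.7, 23.5]), 54.1) mean [0.5406 0.3299 0.1165]
  jaws 212 (array([542.6, 333.6]), array([42.8, 17.8]), 40.5)
  collar 379 (array([547.4, 327.6]), array([41. , 29.7]), 40.8)
side yel 15 ztop 0.1146 top 2 (array([542.5, -36. ]), array([2.2, 0. ]), 159.2) mean [ 0.5425 -0.036   0.1153]
  disc (array([561. , -42.7]), array([89.5, 79.6]), 71.2) [ 0.5593 -0.0358  0.1007]
  marks [[579.0, -76.0, 102.0]]
```

View pics/crops.png

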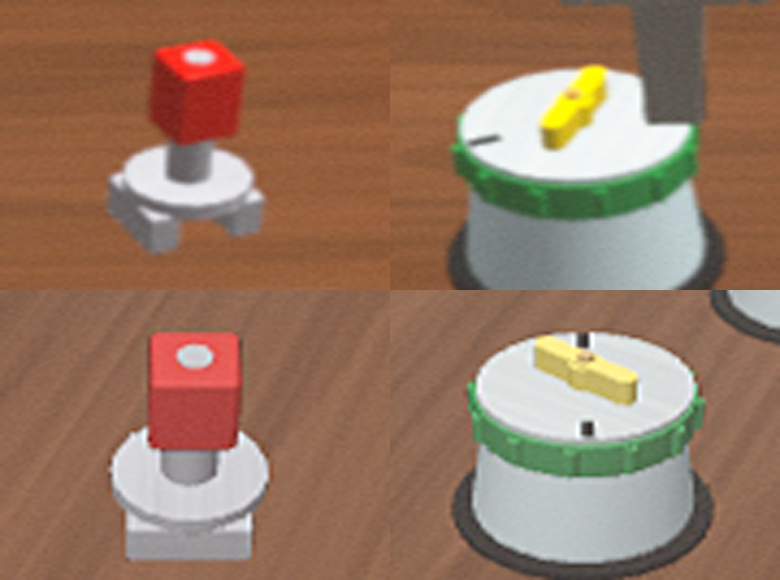

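The crops show the key's slot opening roughly toward the scene camera, the nut wings diagonal, and black marks at both rim edges. I'll refit with tighter regions.

```bash
cat > m2.py <<'E'
from m import rect
from h import *
def hsv(f): return [x.astype(int) for x in cv2.split(cv2.cvtColor(f,cv2.COLOR_RGB2HSV))]
for n,boxK,boxN in(("scene",(345,435,205,295),(240,330,225,315)),("side",(280,370,295,385),(272,362,200,290))):
    d=dict(np.load('/tmp/%s.npz'%n));W=cloud(d);H,S,V=hsv(d["frame"])
    K=d["mtx"];T=d["extrinsics"]
    v,u=np.mgrid[:480,:640]; ray=np.stack([(u-K[0,2])/K[0,0],(v-K[1,2])/K[1,1],u*0+1],-1)@T[:3,:3].T
    pl=lambda z:T[:3,3]+ray*((z-T[2,3])/ray[...,2])[...,None]
    def inb(b):m=np.zeros((480,640),bool);m[b[2]:b[3],b[0]:b[1]]=1;return m
    red=inb(boxK)&((H<6)|(H>173))&(S>140)&(W[...,2]>.06);p=W[red]
    t=p[p[:,2]>.117];print(n,'handle',len(p),'top',rect(t),'all',rect(p))
    yel=inb(boxN)&(H>18)&(H<38)&(S>70)&(V>120);p=W[yel];t=p[p[:,2]>.1145];print(' nut',len(p),np.percentile(p[:,2],[5,50,95]).round(4),'top',len(t),rect(t))
    c=t[:,:2].mean(0);e,ev=np.linalg.eigh(np.cov(t[:,:2].T));print('  mean',c.round(4),'ang',np.degrees(np.arctan2(*ev[::-1,1])))
    q=W[inb(boxN)&(abs(W[...,2]-.1)<.004)&(S<60)];(cc,rr)=cv2.minEnclosingCircle((q[:,:2]*1000).astype(np.float32));print('  disc',np.round(cc,1),rr)
    dark=inb(boxN)&(V<70)&(np.hypot(*(pl(.1)[...,:2]-np.array(cc)/1000).transpose(2,0,1))<.047);q=pl(.1)[dark][:,:2]
    a=np.degrees(np.arctan2(q[:,1]-cc[1]/1000,q[:,0]-cc[0]/1000));print('  dark ang',np.sort(a).round())
E
python3 m2.py | grep -v -E "jaws|collar|^scene (red|blue|yel)|^side (red|blue|yel)|marks"
```

```text
disc (array([ 826.3, -259.8]), array([21.1, 63.3]), 20.0) [ 0.8282 -0.2688  0.0949]
  disc (array([561. , -42.7]), array([89.5, 79.6]), 71.2) [ 0.5593 -0.0358  0.1007]
scene handle 537 top (array([480.4, 146.3]), array([30.9, 30.8]), 23.6) all (array([481.3, 146.2]), array([32.4, 31.8]), 23.6)
 nut 245 [0.0986 0.1155 0.1193] top 135 (array([565.6, -43.9]), array([14.6, 54.7]), 65.7)
  mean [ 0.568  -0.0444] ang 160.54524414088885
  disc [567.  -45.1] 47.19464111328125
  dark ang []
side handle 696 top (array([479.2, 146.9]), array([29.9, 29.9]), 23.5) all (array([478.8, 147.5]), array([29.6, 31.5]), 22.3)
 nut 272 [0.1024 0.1149 0.12  ] top 140 (array([565.8, -43.2]), array([12.2, 51.8]), 69.7)
  mean [ 0.5656 -0.0424] ang 159.3462972318023
  disc [565.9 -44.6] 46.1672248840332
  dark ang [-70. -70. -69. -67. -67. -67. 112. 112. 112. 115. 115. 115.]
```

Key at (0.480, 0.1466), slot at about 23°. Nut at (0.566, -0.044), wings at 160°. Marks at 112°/-68°, so the clockwise turn is about 48°. Heights and sizes match what was given. Next, move above the key.

```bash
cat > go.py <<'E'
import sys
from plant import r
import numpy as np
from scipy.spatial.transform import Rotation as Ro
# target x y z yaw(deg, world angle of tool x) -> remaining shift (cm, tool axes) and turn about tool z
s=r.get_state();q=s["eef_rot"];M=Ro.from_quat([*q[1:],q[0]]).as_matrix()
x,y,z,yaw=map(float,sys.argv[1:5])
cur=np.degrees(np.arctan2(M[1,0],M[0,0]))
print('t',s["t"],'pos',s["eef_pos"].round(4),'yaw',cur.round(2),'w',s["grip_width"],'F',s["contact_force"].round(1),'M',s["torque"].round(2),'q7',s["joint_pos"][6].round(2))
t=np.radians(yaw);Mt=np.array([[np.cos(t),np.sin(t),0],[np.sin(t),-np.cos(t),0],[0,0,-1]])
d=(np.array([x,y,z])-s["eef_pos"])*100
print('shift cm',(M.T@d).round(2),'in target axes',(Mt.T@d).round(2),'turn',Ro.from_matrix(M.T@Mt).as_rotvec(degrees=True).round(2))
E
python3 -m crank '[[[0,0,0],[-4.23,-3.67,0],-1],[[0,0,0],[-4.23,-3.67,0],-1],[[0,0,0],[-4.23,-3.67,0],-1],[[0,0,0],[-4.24,-3.67,0],-1],[[0,0,-7.8],[0,0,0],-1],[[0,0,-7.8],[0,0,0],-1],[[0,0,-7.7],[0,0,0],-1],[[0,0,0],[0,0,0],-1]]' 20
python3 go.py 0.480 0.1466 0.076 23.3
```

```text
t: 1.1
eef_pos: [0.4804, 0.1467, 0.1796]
eef_rot: [0.0, 0.98, 0.201, -0.0]
contact_force: [-0.9, 0.3, -0.8]
grip_width: 0.0923
t 1.1 pos [0.4804 0.1467 0.1796] yaw 23.21 w 0.09233894550194242 F [-0.9  0.3 -0.8] M [ 0.   -0.03  0.01] q7 0.0
shift cm [-4.000e-02 -1.000e-02  1.036e+01] in target axes [-4.000e-02 -1.000e-02  1.036e+01] turn [-0.    0.03 -0.09]
```

```bash
python3 -m crank '[[[0,0,0],[0,0,3.5],-1],[[0,0,0],[0,0,3.5],-1],[[0,0,0],[0,0,3.3],-1],[[0,0,0],[0,0,0],-1],[[0,0,0],[0,0,0],1],[[0,0,0],[0,0,0],1],[[0,0,0],[0,0,0],1],[[0,0,0],[0,0,0],1]]' 25
python3 go.py 0.480 0.1466 0.076 23.3
```

```text
t: 2.1
eef_pos: [0.4811, 0.1468, 0.0774]
eef_rot: [-0.0, 0.979, 0.202, 0.001]
contact_force: [-0.1, 0.5, 0.2]
grip_width: 0.0539
t 2.1 pos [0.4811 0.1468 0.0774] yaw 23.29 w 0.05386780238307516 F [-0.1  0.5  0.2] M [ 0.01 -0.01  0.03] q7 -0.03
shift cm [-0.11 -0.02  0.14] in target axes [-0.11 -0.02  0.14] turn [ 0.01 -0.06 -0.01]
```

```bash
python3 -m crank '[[[0,0,0],[0,0,0],1],[[0,0,0],[0,0,0],1],[[0,0,0],[0,0,0],1],[[0,0,0],[0,0,0],1],[[0,0,0],[0,0,0],1],[[0,0,0],[0,0,0],1]]' 25
python3 go.py 0.480 0.1466 0.076 23.3
```

```text
t: 2.85
eef_pos: [0.4807, 0.1467, 0.0769]
eef_rot: [0.0, 0.979, 0.202, -0.0]
contact_force: [-0.4, 0.3, 0.3]
grip_width: 0.0296
t 2.85 pos [0.4807 0.1467 0.0769] yaw 23.3 w 0.029609601418222078 F [-0.4  0.3  0.3] M [-0.08  0.03  0.02] q7 -0.03
shift cm [-0.07 -0.02  0.09] in target axes [-0.07 -0.02  0.09] turn [ 0.    0.01 -0.  ]
```

```bash
python3 -m crank '[[[0,0,0],[0,0,-5],1],[[0,0,0],[0,0,-5.5],1],[[0,0,0],[0,0,-5.5],1],[[0,0,0],[0,0,0],1],[[0,0,0],[0.07,5.2,0],1],[[0,0,0],[0.07,5.2,0],1],[[0,0,0],[0.07,5.2,0],1],[[0,0,0],[0.07,5.2,0],1]]'
python3 -m crank '[[[0,0,9],[0,0,0],1],[[0,0,9],[0,0,0],1],[[0,0,9],[0,0,0],1],[[0,0,9],[0,0,0],1],[[0,0,7.3],[0,0,0],1],[[0,0,0],[0,0,0],1],[[0,0,0],[0,0,0],1]]'
python3 go.py 0.566 -0.044 0.24 -20
python3 - <<'E'
from h import *
a=grab("scene");b=grab("side")
L=[cv2.resize(a["frame"][120:320,190:390],(390,390)),cv2.resize(b["frame"][110:310,215:415],(390,390))]
cv2.imwrite('pics/held.png',np.hstack(L)[:,:,::-1])
E
```

```text
t: 3.85
eef_pos: [0.5651, -0.0446, 0.235]
eef_rot: [-0.0, 0.979, 0.202, -0.001]
contact_force: [0.2, 0.3, -1.7]
grip_width: 0.0299
t: 4.72
eef_pos: [0.565, -0.0431, 0.2359]
eef_rot: [0.0, 0.985, -0.173, -0.001]
contact_force: [-0.1, -0.9, -2.5]
grip_width: 0.0297
t 4.725 pos [ 0.565  -0.0431  0.2359] yaw -19.87 w 0.029655718624696122 F [-0.1 -0.9 -2.5] M [-0.01  0.03  0.07] q7 -0.3
shift cm [ 0.12  0.06 -0.41] in target axes [ 0.12  0.06 -0.41] turn [0.04 0.09 0.13]
```

View pics/held.png

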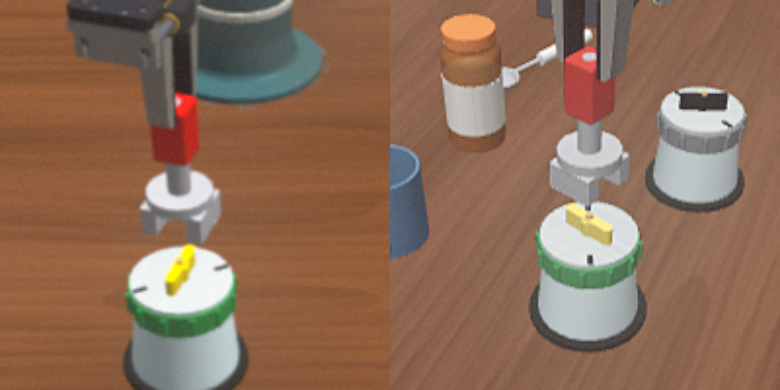

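The held key's jaws run parallel to the wings in both views: scene crop key (178,190) over nut (180,270), side crop key (590,165) over nut (588,225). I'll measure the held key's offset from the nut in the same images.

Run:
```python
from h import *
def rect(p):
    (c,s,a)=cv2.minAreaRect((p[:,:2]*1000).astype(np.float32));return np.round(c,1),np.round(s,1),round(a,1)
for n,b in(("scene",(190,390,120,320)),("side",(215,415,110,310))):
    d=dict(np.load('/tmp/%s.npz'%n));W=cloud(d);H,S,V=[x.astype(int) for x in cv2.split(cv2.cvtColor(d["frame"],cv2.COLOR_RGB2HSV))]
    m=np.zeros((480,640),bool);m[b[2]:b[3],b[0]:b[1]]=1;m&=np.hypot(W[...,0]-.565,W[...,1]+.044)<.06
    z=W[...,2]
    for k,c in dict(collar_side=m&(z>.182)&(z<.192),collar_top=m&(abs(z-.194)<.004)&(S<60),jaw=m&(z>.159)&(z<.178)&(S<60),shaft=m&(z>.202)&(z<.222)&(S<60),handle=m&(z>.232)&((H<6)|(H>173))&(S>140),
      nut=m&(z>.1145)&(z<.125)&(H>18)&(H<38)&(S>70)&(V>120),disc=m&(abs(z-.1)<.004)&(S<60)).items():
        p=W[c]
        if len(p)>4:print(n,k,len(p),*rect(p),'mean',p.mean(0).round(4))
    p=W[m&(z>.1145)&(z<.125)&(H>18)&(H<38)&(S>70)][:,:2];e,ev=np.linalg.eigh(np.cov(p.T));print('  nut ang',np.degrees(np.arctan2(*ev[::-1,1])).round(1))
    p=W[m&(z>.1545)&(z<.205)];print('  minz key',p[:,2].min().round(4))
```

```text
scene collar_side 201 [579.3 -37.4] [39.7 67.5] 14.6 mean [ 0.5837 -0.038   0.1867]
scene collar_top 487 [568.1 -41.4] [55.  53.5] 1.3 mean [ 0.5723 -0.0406  0.1944]
scene jaw 245 [566.2 -40.6] [53.9 46.2] 70.5 mean [ 0.5795 -0.0373  0.1689]
scene shaft 126 [571.5 -41.3] [13.7 19.7] 1.4 mean [ 0.5727 -0.0411  0.2119]
scene handle 564 [563.8 -39.9] [30.1 41. ] 68.9 mean [ 0.5758 -0.0381  0.256 ]
scene nut 138 [566.5 -44.1] [13.7 52.5] 67.9 mean [ 0.5679 -0.0443  0.1175]
scene disc 1225 [566.7 -44.5] [91.  90.1] 32.9 mean [ 0.5709 -0.0442  0.0995]
  nut ang 159.9
  minz key 0.1576
side collar_side 198 [557.8 -29.5] [67.3 39.1] 30.6 mean [ 0.5609 -0.0225  0.187 ]
side collar_top 456 [564.9 -38.4] [54. 53.] 20.2 mean [ 0.5624 -0.0327  0.1958]
side jaw 280 [564.3 -40.5] [55.9 44.8] 70.4 mean [ 0.5615 -0.0251  0.1695]
side shaft 142 [562.9 -36.1] [19.6 11.4] 25.3 mean [ 0.5627 -0.0349  0.2119]
side handle 679 [565.6 -40.3] [30.6 32. ] 67.6 mean [ 0.5648 -0.0315  0.2586]
side nut 139 [566. -43.] [11.2 53.1] 69.5 mean [ 0.5654 -0.0424  0.1183]
side disc 1102 [565.5 -44.2] [90.2 89.4] 74.9 mean [ 0.5631 -0.0371  0.1008]
  nut ang 159.7
  minz key 0.1599
```

The key sits about 3.5 mm off along tool y, so I'll correct that and lower in stages.

```bash
python3 -m crank '[[[0,0,0],[0.13,0.36,0],1],[[0,0,0],[0,0,0],1],[[0,0,0],[0,0,1.5],1],[[0,0,0],[0,0,1.5],1],[[0,0,0],[0,0,1.3],1],[[0,0,0],[0,0,0.8],1],[[0,0,0],[0,0,0.4],1],[[0,0,0],[0,0,0],1]]'
python3 go.py 0.5662 -0.0469 0.1769 -20
```

```text
t: 5.82
eef_pos: [0.5656, -0.047, 0.1818]
eef_rot: [0.0, 0.985, -0.174, -0.0]
contact_force: [-0.3, 0.2, -1.0]
grip_width: 0.0297
t 5.825 pos [ 0.5656 -0.047   0.1818] yaw -20.01 w 0.02965090521572733 F [-0.3  0.2 -1. ] M [-0.01  0.   -0.02] q7 -0.29
shift cm [ 0.06 -0.03  0.49] in target axes [ 0.06 -0.03  0.49] turn [ 0.    0.01 -0.01]
```

```bash
python3 -m crank '[[[0,0,0],[0,0,0.3],1],[[0,0,0],[0,0,0.1],1],[[0,0,0],[0,0,0],1],[[0,0,0],[0,0,0],1]]'
python3 go.py 0.5662 -0.0469 0.1769 -20
python3 -m crank '[[[0,0,0],[0,0,0.1],1],[[0,0,0],[0,0,0],1]]'
python3 - <<'E'
from h import *
a=grab("scene");b=grab("side")
L=[cv2.resize(a["frame"][170:320,210:360],(390,390)),cv2.resize(b["frame"][150:300,240:390],(390,390))]
cv2.imwrite('pics/seat.png',np.hstack(L)[:,:,::-1])
def rect(p):
    (c,s,a)=cv2.minAreaRect((p[:,:2]*1000).astype(np.float32));return np.round(c,1),np.round(s,1),round(a,1)
for n in("scene","side"):
    d=dict(np.load('/tmp/%s.npz'%n));W=cloud(d);H,S,V=[x.astype(int) for x in cv2.split(cv2.cvtColor(d["frame"],cv2.COLOR_RGB2HSV))]
    z=W[...,2];m=(np.hypot(W[...,0]-.565,W[...,1]+.044)<.06)&(S<60)
    for k,c in dict(collar=m&(abs(z-.136)<.004),jaw=m&(z>.106)&(z<.12)).items():
        p=W[c];print(n,k,len(p),*rect(p),p.mean(0).round(4),np.percentile(p[:,2],[5,95]).round(4))
E
```

```text
t: 6.32
eef_pos: [0.5656, -0.047, 0.178]
eef_rot: [-0.0, 0.985, -0.174, 0.0]
contact_force: [0.0, -0.2, -2.2]
grip_width: 0.0293
t 6.325 pos [ 0.5656 -0.047   0.178 ] yaw -20.0 w 0.029349346631008758 F [ 0.  -0.2 -2.2] M [0.03 0.01 0.  ] q7 -0.29
shift cm [ 0.05 -0.03  0.11] in target axes [ 0.05 -0.03  0.11] turn [-0.   -0.02 -0.  ]
t: 6.58
eef_pos: [0.5657, -0.0469, 0.177]
eef_rot: [-0.0, 0.985, -0.174, 0.0]
contact_force: [0.4, 0.1, -0.3]
grip_width: 0.0293
scene collar 467 [568.5 -45.1] [54.3 56.7] 87.9 [ 0.5723 -0.0444  0.1359] [0.1331 0.138 ]
scene jaw 175 [581.  -39.6] [35.7 69.5] 19.1 [ 0.5805 -0.041   0.1127] [0.1065 0.1188]
side collar 463 [565.  -42.5] [55.3 52.5] 19.9 [ 0.563  -0.0381  0.1371] [0.1332 0.139 ]
side jaw 185 [556.3 -30.4] [68.4 34.6] 31.4 [ 0.5622 -0.0276  0.1129] [0.1066 0.119 ]
```

View pics/seat.png

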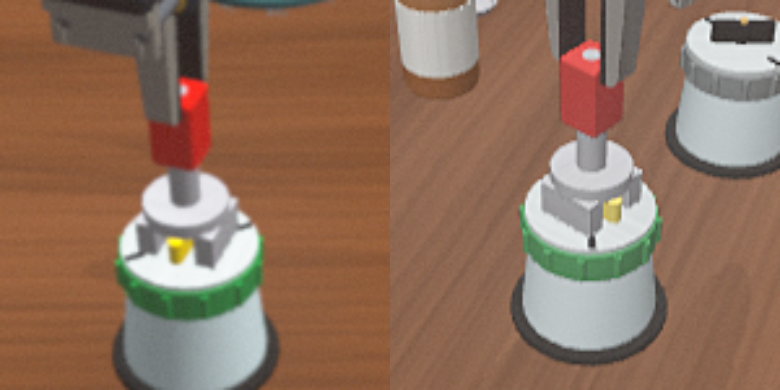

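Both crops show the yellow wing centred between the jaws: scene wing (178,248) with jaws at 148 and 210, side wing (613,210). The collar centre is (566.7,-43.8) mm against the nut axis at (566.2,-44.1). Lower until it touches.

```bash
for i in 1 2; do python3 -m crank '[[[0,0,0],[0,0,0.07],1],[[0,0,0],[0,0,0],1],[[0,0,0],[0,0,0],1]]'; done
```

```text
t: 7.05
eef_pos: [0.5659, -0.0467, 0.1769]
eef_rot: [-0.0, 0.985, -0.174, 0.0]
contact_force: [-1.5, 1.8, 5.4]
grip_width: 0.0298
t: 7.42
eef_pos: [0.5661, -0.0466, 0.1768]
eef_rot: [-0.0, 0.985, -0.174, 0.001]
contact_force: [-2.0, 1.1, 9.2]
grip_width: 0.0299
```

Seated at 5 to 9 N, at the expected height. Now turn clockwise (+ about tool z) around the key's axis, with small shifts to offset the 3 mm grip error.

```bash
python3 -m crank '[[[0,0,0],[0,0,-0.08],1],[[0,0,6],[-0.03,0.003,0],1],[[0,0,6],[-0.03,0.003,0],1],[[0,0,6],[-0.03,0.003,0],1],[[0,0,6],[-0.03,0.003,0],1],[[0,0,6],[-0.03,0.003,0],1],[[0,0,6],[-0.03,0.003,0],1],[[0,0,0],[0,0,0],1]]'
python3 -m crank '[[[0,0,5],[-0.024,0.003,0],1],[[0,0,5],[-0.024,0.003,0],1],[[0,0,5],[-0.024,0.003,0],1],[[0,0,5],[-0.024,0.003,0],1],[[0,0,0],[0,0,0],1]]'
python3 go.py 0.566 -0.044 0.1769 -88
cat > look.py <<'E'
from h import *
import sys
a=grab("scene");b=grab("side")
L=[cv2.resize(a["frame"][190:310,225:345],(390,390)),cv2.resize(b["frame"][170:290,257:377],(390,390))]
cv2.imwrite('pics/'+sys.argv[1],np.hstack(L)[:,:,::-1])
def rect(p):
    (c,s,a)=cv2.minAreaRect((p[:,:2]*1000).astype(np.float32));return np.round(c,1),np.round(s,1),round(a,1)
for n in("scene","side"):
    d=dict(np.load('/tmp/%s.npz'%n));W=cloud(d);H,S,V=[x.astype(int) for x in cv2.split(cv2.cvtColor(d["frame"],cv2.COLOR_RGB2HSV))]
    z=W[...,2];m=(np.hypot(W[...,0]-.566,W[...,1]+.044)<.06)
    p=W[m&(S<60)&(abs(z-.136)<.004)];print(n,'collar',len(p),*rect(p))
    p=W[m&(z>.16)&((H<6)|(H>173))&(S>140)];print(n,'handle',len(p),*rect(p),'ztop',np.percentile(p[:,2],98).round(4))
    y=m&(z>.1)&(z<.125)&(H>18)&(H<38)&(S>70)&(V>100);p=W[y];v,u=np.nonzero(y)
    if len(p):
        print('  nut px',len(p),u.mean().round(1),v.mean().round(1),'mean',p.mean(0).round(4))
        t=p[p[:,2]>.1145]
        for nm,g in(('all',p),('top',t)):
            if len(g)>2:print('  ',nm,len(g),'ang of mean from axis',np.degrees(np.arctan2(g[:,1].mean()+.0441,g[:,0].mean()-.5662)).round(1),rect(g))
    dk=m&(abs(z-.1)<.005)&(V<80);p=W[dk]
    if len(p):print('  marks',np.degrees(np.arctan2(p[:,1]+.0443,p[:,0]-.5662)).round().tolist())
E
python3 look.py turn1.png
```

```text
t: 8.43
eef_pos: [0.5651, -0.0471, 0.1768]
eef_rot: [0.0, 0.883, -0.469, 0.001]
contact_force: [1.5, -1.6, 4.0]
grip_width: 0.0294
t: 9.05
eef_pos: [0.5642, -0.0466, 0.1768]
eef_rot: [0.0, 0.789, -0.615, 0.001]
contact_force: [2.2, -3.2, 3.9]
grip_width: 0.0297
t 9.05 pos [ 0.5642 -0.0466  0.1768] yaw -75.89 w 0.029725114080908437 F [ 2.2 -3.2  3.9] M [-1.09 -0.31  0.02] q7 -1.21
shift cm [-0.21 -0.24 -0.01] in target axes [-0.25 -0.19 -0.01] turn [-0.09 -0.11 12.11]
scene collar 455 [567.7 -44.9] [54.8 53.5] 0.3
scene handle 632 [567.2 -46.2] [34.8 32.6] 16.7 ztop 0.2216
  nut px 11 269.7 262.5 mean [ 0.582  -0.064   0.1133]
   all 11 ang of mean from axis -51.6 (array([580.6, -64.4]), array([6.8, 1.6]), 11.8)
   top 5 ang of mean from axis -53.4 (array([580.5, -64.7]), array([6.5, 1.2]), 21.1)
side collar 448 [565.8 -42.9] [54.  52.9] 17.6
side handle 375 [564.6 -42.9] [30.1 28.8] 17.0 ztop 0.2216
  nut px 67 318.8 231.9 mean [ 0.5549 -0.0264  0.1113]
   all 67 ang of mean from axis 122.5 (array([558.9, -32.7]), array([ 9. , 26.2]), 43.0)
   top 23 ang of mean from axis 125.9 (array([553.4, -25.9]), array([8.6, 6.1]), 22.2)
  marks [113.0, 116.0, 113.0, 116.0, 113.0, 115.0, 113.0, 115.0]
```

View pics/turn1.png

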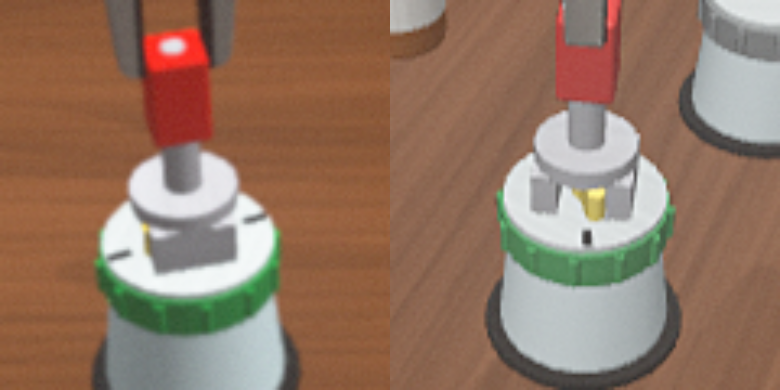

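The scene crop shows both marks, at (118,255) and (256,217), with the jaw between them. The side crop shows the wing (593,205) still short of the front mark (587,238). The nut is at about 124.5°. I'll refine the mark line using both marks.

Run:
```python
from h import *
for n,pts in(("scene",[(261.3,268.5),(303.8,256.8)]),("side",[(257+197*.3077,170+238*.3077)])):
    d=dict(np.load('/tmp/%s.npz'%n));K=d["mtx"];T=d["extrinsics"]
    g=cv2.cvtColor(d["frame"],cv2.COLOR_RGB2GRAY).astype(float);C=[]
    for u0,v0 in pts:
        v,u=np.mgrid[int(v0)-4:int(v0)+6,int(u0)-5:int(u0)+7];G=g[v,u]
        w=np.clip(120-G,0,None);print(n,G.min());
        ray=np.stack([(u-K[0,2])/K[0,0],(v-K[1,2])/K[1,1],u*0+1],-1)@T[:3,:3].T
        P=T[:3,3]+ray*((.1-T[2,3])/ray[...,2])[...,None]
        rr=np.hypot(P[...,0]-.5662,P[...,1]+.0443);w=w*((rr<.0435)&(rr>.03))
        c=(P*w[...,None]).sum((0,1))/w.sum();C.append(c);print(c.round(4),(w>0).sum(),np.degrees(np.arctan2(c[1]+.0443,c[0]-.5662)).round(1))
    if len(C)==2:e=C[1]-C[0];print('line',np.degrees(np.arctan2(e[1],e[0])).round(1),'mid',((C[0]+C[1])/2).round(4))
```

```text
scene 78.0
[ 0.5808 -0.0791  0.1   ] 5 -67.2
scene 101.0
[ 0.5509 -0.0095  0.1   ] 5 113.8
line 113.3 mid [ 0.5658 -0.0443  0.1   ]
side 50.0
[ 0.5516 -0.0112  0.1   ] 11 113.8
```

```bash
python3 -m crank '[[[0,0,3],[-0.015,0.002,0],1],[[0,0,3],[-0.015,0.002,0],1],[[0,0,3],[-0.015,0.002,0],1],[[0,0,0],[0,0,0],1],[[0,0,0],[0,0,0],1]]'
python3 go.py 0.566 -0.044 0.1769 -87.2; python3 look.py turn2.png
```

```text
t: 9.78
eef_pos: [0.5638, -0.0457, 0.1767]
eef_rot: [-0.0, 0.738, -0.675, 0.001]
contact_force: [0.7, -3.9, 5.0]
grip_width: 0.0296
t 9.775 pos [ 0.5638 -0.0457  0.1767] yaw -84.89 w 0.02955421977249592 F [ 0.7 -3.9  5. ] M [-1.31 -0.24  0.13] q7 -1.36
shift cm [-0.15 -0.24 -0.02] in target axes [-0.16 -0.23 -0.02] turn [-0.06 -0.06  2.31]
scene collar 462 [567.8 -44.5] [54.  54.5] 10.5
scene handle 613 [565.9 -45.2] [34.9 31.3] 4.8 ztop 0.2214
  nut px 5 268.6 261.8 mean [ 0.5863 -0.0653  0.1185]
   all 5 ang of mean from axis -46.5 (array([583.5, -65.8]), array([22. ,  0.4]), 9.6)
   top 5 ang of mean from axis -46.5 (array([583.5, -65.8]), array([22. ,  0.4]), 9.6)
side collar 446 [564.8 -42.7] [55.3 53.9] 22.4
side handle 398 [559.3 -39.7] [39.7 24.9] 53.8 ztop 0.2214
  nut px 59 317.4 232.1 mean [ 0.5568 -0.0245  0.1117]
   all 59 ang of mean from axis 115.6 (array([560.9, -32. ]), array([ 8.7, 27. ]), 34.3)
   top 25 ang of mean from axis 117.1 (array([556.6, -24.6]), array([8.6, 8.6]), 21.5)
  marks [113.0, 116.0, 113.0, 116.0, 113.0, 115.0, 113.0, 115.0]
```

View pics/turn2.png

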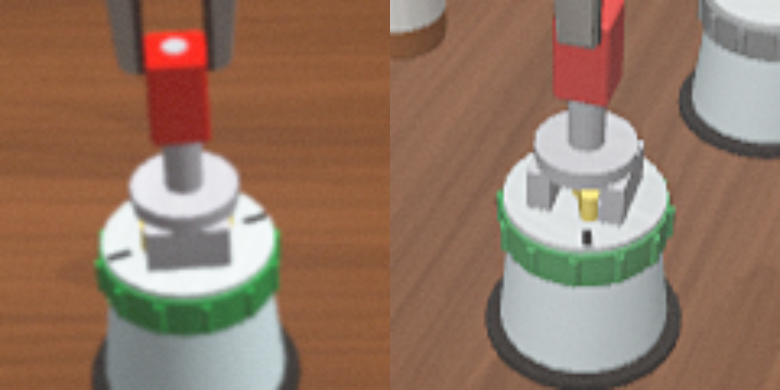

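The wing is nearly in line with the mark (side crop: wing 589, mark 587). About 2.5° remain.

```bash
python3 -m crank '[[[0,0,1.3],[0.01,0,0],1],[[0,0,1.2],[0.01,0,0],1],[[0,0,0],[0,0,0],1],[[0,0,0],[0,0,0],1]]'
python3 go.py 0.566 -0.044 0.1769 -87.4; python3 look.py turn3.png
```

```text
t: 10.38
eef_pos: [0.5638, -0.0457, 0.1767]
eef_rot: [-0.0, 0.723, -0.691, 0.001]
contact_force: [1.9, -3.5, 4.8]
grip_width: 0.0298
t 10.375 pos [ 0.5638 -0.0457  0.1767] yaw -87.4 w 0.029792006673474525 F [ 1.9 -3.5  4.8] M [-1.22 -0.16  0.11] q7 -1.4
shift cm [-0.16 -0.23 -0.02] in target axes [-0.16 -0.23 -0.02] turn [-0.06 -0.05  0.  ]
scene collar 463 [568.6 -44.7] [55.7 54. ] 6.2
scene handle 612 [566.5 -45.3] [33.8 31.9] 4.0 ztop 0.2212
  nut px 5 290.0 257.6 mean [ 0.5624 -0.0311  0.1076]
   all 5 ang of mean from axis 106.4 (array([568.5, -43.4]), array([ 3.5, 49.9]), 24.3)
side collar 448 [564.8 -42.5] [55.3 52.4] 22.5
side handle 382 [564.8 -43.5] [30.1 29.8] 5.0 ztop 0.2215
  nut px 54 317.0 232.1 mean [ 0.5571 -0.0234  0.1125]
   all 54 ang of mean from axis 113.8 (array([560.7, -31. ]), array([ 8.9, 25.4]), 31.7)
   top 24 ang of mean from axis 115.3 (array([556.7, -23.8]), array([7.5, 8.1]), 86.5)
  marks [113.0, 116.0, 113.0, 116.0, 113.0, 115.0, 113.0, 115.0]
```

View pics/turn3.png

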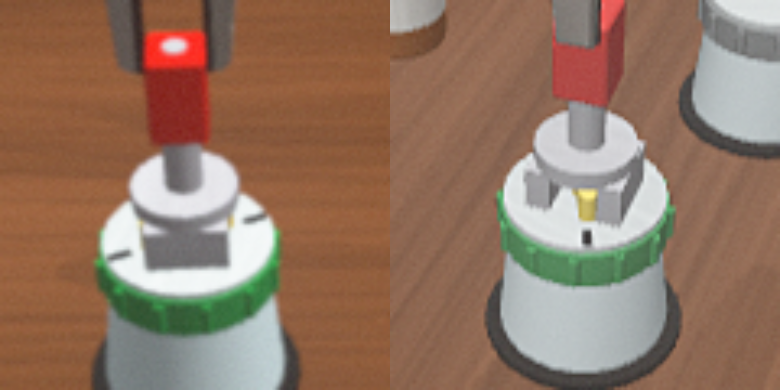

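The side crop has the wing at (588,203) in line with the front mark at (587,237), and the nut measures 113 to 115° against marks at 113.3°. Release and retreat.

```bash
python3 -m crank '[[[0,0,0],[0,0,-0.04],1],[[0,0,0],[0,0,0],0.2],[[0,0,0],[0,0,0],-0.2],[[0,0,0],[0,0,0],-1],[[0,0,0],[0,0,0],-1],[[0,0,0],[0,0,0],-1],[[0,0,0],[0,0,0],-1],[[0,0,0],[0,0,0],-1]]'
python3 -m crank '[[[0,0,0],[0,0,0],-1],[[0,0,0],[0,0,0],-1],[[0,0,0],[0,0,-2],-1],[[0,0,0],[0,0,-3],-1],[[0,0,0],[0,0,-4],-1],[[0,0,0],[0,0,-4],-1],[[0,0,0],[0,0,0],-1],[[0,0,0],[0,0,0],-1]]'
python3 look.py done.png
```

```text
t: 11.48
eef_pos: [0.5633, -0.0451, 0.1767]
eef_rot: [-0.0, 0.722, -0.692, 0.0]
contact_force: [-0.1, 0.6, 0.2]
grip_width: 0.0915
t: 12.48
eef_pos: [0.5628, -0.045, 0.3059]
eef_rot: [0.0, 0.722, -0.692, -0.0]
contact_force: [-1.0, 0.9, 0.2]
grip_width: 0.092
scene collar 457 [568.9 -44.8] [52.8 53.4] 2.7
scene handle 601 [567.6 -43.9] [32.2 29.4] 2.2 ztop 0.2207
  nut px 4 288.8 257.8 mean [ 0.5635 -0.0331  0.1082]
   all 4 ang of mean from axis 103.9 (array([567.9, -43.9]), array([ 1.5, 48.9]), 20.4)
side collar 449 [565.6 -42. ] [53.7 53. ] 19.1
side handle 584 [565.1 -42.6] [29.2 30.5] 1.4 ztop 0.2215
  nut px 50 316.9 232.5 mean [ 0.5573 -0.0236  0.1114]
   all 50 ang of mean from axis 113.4 (array([563.8, -29.3]), array([ 8.7, 26.4]), 51.3)
   top 20 ang of mean from axis 114.8 (array([555.9, -22.1]), array([8.6, 5.2]), 16.6)
  marks [113.0, 116.0, 113.0, 116.0, 113.0, 115.0, 113.0, 115.0]
```

View pics/done.png

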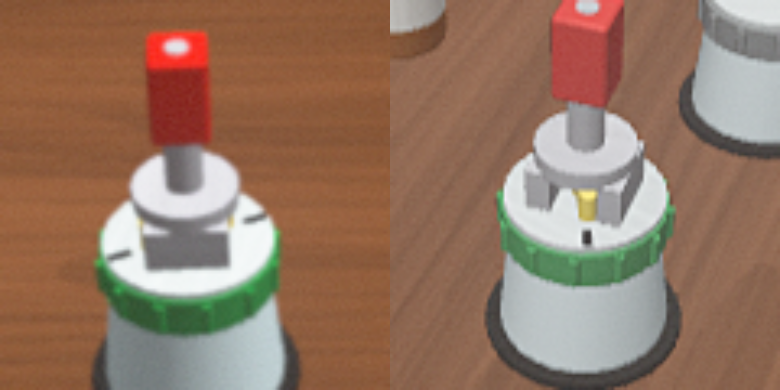

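The key is upright and free (top at z 0.221). The wing (588,203) lines up with the mark (587,237).

```bash
python3 -c "
from plant import r
print(r.finish_job())"
```

```text
the job is handed in; nothing more can be done
None
```

The yellow nut is turned clockwise to the two black marks. The red key is standing upright on the disc over it, released, with the gripper clear above. I handed the job in at about 12.6 s, with a highest wrist reading of about 10 N.

- **Seating:** before any turning, I lowered the key until it touched the disc, with its slot at about 160° along the wings. It was centred on the nut to within about 1 mm.
- **Turning:** I turned the key about 67°, of which about 20° was slack in the slot. That moved the nut about 46°.
- **Nut against marks:** in the last images the wings measure 113.4–114.8°, and the marks measure about 113.3°, with individual mark readings of 112–116°. The scene camera sees only a sliver of the nut with the key over it. Its 104° reading disagrees, but it rests on 4 pixels, so I disregarded it.
- **Key:** its top is at z 0.221, which fits standing on the disc. Its centre is within about 1–2 mm of the nut's axis.
- **Blue key:** the arm never went near it, but I did not measure it again at the end.

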